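# Roll the cup carrier into its bay and snap the retaining hook onto its eye

## Robot

A 7-joint arm with a two-finger parallel gripper is mounted at the origin on a cart in front of the work surface, level with it; the furniture and walls round the work are solid. World frame = base frame: x ahead of the robot, y to its left, z up, the work surface at z = 0. Lengths are in mm, angles in rad, forces in N, time in s.
With the tool pointing down it reaches from about 400 to 875 mm from the base axis. Payload 4.4 kg.
Tool frame: the origin (TCP) lies at the centre of the arm's flange, where the gripper is bolted on; the fingertips stand 173 mm ahead of it and the grasp point (between the pads) lies 155 mm ahead of it; z points along the fingers, y is the line along which they close (so a half turn about z gives the same grasp; the last joint's range is limited). The gripper opens to 85 mm and grips with 20 to 120 N. Pads are 22 mm wide; open, the fingers measure 114 mm over their backs; the gripper's body (76 mm by 85 mm) begins 54 mm behind the grasp point. The pads swing forward as they close: fully open they stand 13 mm farther back than shut.
Start: joints at [-1.177, 0.628, 0.038, 1.517, -0.027, 0.996, -0.02], TCP at [288.434, 582.513, 404.713] pointing down, gripper open.
Joint ranges: [-3.06, 3.06], [-0.37, 2.12], [-1.25, 1.32], [0.18, 2.47], [-1.1, 4.24], [0.23, 1.98], [-2.94, 2.94]. Speed limits (rad/s): [2.57, 2.57, 3.14, 3.14, 3.14, 3.14, 3.14].

## Interface

Orientations are given as a unit quaternion [w, x, y, z].
In Python, from station import ctrl gives the robot as it stands. The module is installed in compiled form; this text tells all that it offers.
- The arm moves only by the tool servo_tool, never from a script. Its argument "series" is text: rows parted by semicolons, each of 4 numbers parted by spaces: the shift along the tool's x, y, z in mm, then the turn about the tool's z in units of 6 degrees (1.0 is 6 degrees). A call has 1 to 10 rows; each row shifts and turns the commanded pose from where the row before left it, along the tool's axes as they then stand; what a row does not reach is not made up. A row lasts 1/10 s, in which the tool goes at most 50 mm and 8.59 degrees, less where a joint would pass 70% of its speed; a pose out of reach is approached as far as the arm can. A call is refused whole if a number of a shift passes 50 or a number of a turn 1, either way. A call with a gripper value outside its range is refused whole. "fingers" is the closure, from 0 (fully open) to 1 (shut), set as the call begins (left out, the last holds). The fingers move at their own pace and stop on an object; "grip_force" is the grip in N (left out, the last holds). Time passes only in rows, so rows that do not move let the fingers close. It gives the time, the measured TCP pose, the force, the opening and the grip force at its end, in the units of the state.
- ctrl.read_state(): the state, without advancing time (a new reading comes with each control period).
- ctrl.camera(name): name is "side" or "top" or "wrist"; returns a dict with "pixels" (384x512x3 uint8, red, green, blue), "K" (3x3 intrinsics, pixels), "D" ([k1, k2, p1, p2, k3] as OpenCV has them; the pictures are not rectified), "R" (3x3) and "t" (3): a world point X has camera coordinates R X + t. Camera axes: x right, y down, z forward; pixel columns grow to the right and rows downward; lengths in mm; the calibration is good to about 2 mm. A picture is of the moment at which its call begins. There is no depth.
- ctrl.job_done(): hands the job in; it is judged then, once.
The state is a dict: "clock": time; "joints": joint angles; "qd": joint speeds; "joint_efforts": joint torques, N m; "tool_pos": TCP position; "tool_rot": TCP orientation; "ft_force": force on the tool from outside, world axes, zero at the start; "ft_torque": the same for the moment, N m; "finger_gap": opening from 0.0 (shut) to 1.0 (fully open); "grasp_force": force on a finger pad.
Only numpy, scipy, OpenCV 4.12 (cv2) and the standard library are available. Lean on these libraries where they do the work, as an engineer would, in place of code of your own. Each camera call takes 0.05 s, during which the arm holds its last target. There are 200 camera calls.

## Task

Roll the loaded crate along the rollers until it is fully home against the buffers of the bay, without lifting it, slamming it or upsetting the cups in it. Then swing the snap hook down onto the eye at the end of the crate and press until its sprung gate has passed the eye's bar and closed behind it, so that the crate cannot roll out again. Let go, and leave everything else where it stands.

Things in the scene. Friction and masses are not known exactly. Their poses are not given: they have to be found in the camera images.
- run: fixed steel roller run, 560 mm long, 190 wide. Origin on the worktop under its middle; +y points along it to the open infeed end (y 0.25 m), the bay is at the -y end (to y -0.31); x lies along the rollers' axles, z up. 12 free rollers, tops 46 mm above the worktop, between side rails 58 mm high. Bay: 86 mm high cheeks from y 0.02 to -0.19, two rubber buffers, faces at y -0.166
- crate_center (a point): centre (half-way up) of the loose open grey crate on the rollers, 138 mm wide (run's x), 180 long (run's y), 75 high; 4 mm walls with a 9 mm thick rim at the top. Top of rim 37 mm above this point, outer face of the rear (+y) rim 92 mm from it. Two white cups stand in it. 0.5 to 0.9 kg in all; rolls at about 1 N
- eye_bar (a point): middle of the crossbar of the rigid steel eye on the crate's bay-side end: a level U loop of 8 mm round bar, 56 mm wide over all, crossbar parallel to the run's x, 36 mm out from the end wall, 55 mm above the crate's underside. The hook's nose goes from above into the 40 x 29 mm space between crossbar and wall
- bay_home (a point): point fixed in the bay where crate_center lies when the crate touches both buffers
- cup_a: white square sauce cup in the crate, 82x82x35 mm, origin under its centre, z up
- cup_b: the second white sauce cup in the crate, 82x82x35 mm, origin under its centre, z up
- hook_arm (a joint): angle (rad) of the steel snap hook about its pivot on the bracket behind the buffers: 0 = fully down, at its stop; 1.5 = stood up out of the way. A stiff hinge that stays where it is left (2 to 3 N at the grip). Going down, the grip moves on a circle about hook_pivot, first toward the infeed end (+y of the run), then down
- hook_pivot (a point): axis of the hook's hinge, parallel to the run's x, 77 mm above the worktop. In the hook's frame (origin here, axes as the run's when hook_arm is 0, turned about +x by hook_arm) the grip is at y 58, z 68 mm, the nose's tip at y 88, z -37 mm; the mouth, closed by the gate, faces down between y 53 and 81 mm
- hook_grip (a point): centre of the hook's cross grip: a black round rod 14 mm thick, 96 mm long, parallel to the run's x, on a stem at its middle (17 mm wide, hook 10 mm); either half can be pinched from above or pushed. 89 mm from hook_pivot. With the hook fully down it is 145 mm above the worktop, 49 mm from the crate's rim, whose top is at 121 mm
- hook_seat (a point): point in the hook's throat, carried by the hook (axes of the hook's frame); the eye's crossbar lies here, to a few mm, when the hook is fully down over it
- hook_gate (a joint): angle (rad) of the sprung gate that closes the hook's mouth: 0 = shut against the nose, up to 1.5 pushed inward. Pressing the hook over the eye takes about 5 to 12 N at the grip: the gate meets the bar at a hook_arm of about 0.65 rad, opens to about 1 rad, and springs shut to 0 at a hook_arm of about 0.2 rad
- tape_roll: bystander: roll of label tape lying flat, 98 mm wide, 25 mm high, origin under its centre
- salt_shaker: bystander: salt shaker, 44x44x90 mm, origin under its centre
- glass_jar: bystander: small glass jar with a screw lid, 68x74x84 mm, origin under its centre

How it is judged (in metres and radians):
On the way:
1. the crate is home against the buffers (within 12 mm) (distance between crate_center and bay_home below 0.012 m), for 0.2 s.
At the end, for the whole second after the job is handed in: the crate stands at rest in the bay within 12 mm of its home point, the hook is down (within 0.3 rad of its stop) with the eye's crossbar inside its throat above the gate, the gate is shut again (below 0.1 rad), and both cups stand upright in the crate (distance between crate_center and bay_home below 0.012 m and value of joint hook_arm below 0.3 rad and value of joint hook_gate below 0.1 rad and z of eye_bar in the frame of hook_seat between -0.03 and 0.016 m and y of eye_bar in the frame of hook_seat between -0.02 and 0.01 m and linear speed of crate below 0.01 m/s and angle between each of cup_a, cup_b's own z axis and vertical below 0.2 rad and horizontal distance between each of cup_a, cup_b and crate_center below 0.09 m); the robot touches nothing.
It fails at once if the crate is lifted off the rollers or tipped (height (world z) of crate_center above 0.1 m or angle between crate_center's own z axis and vertical above 0.15 rad).
It fails at once if the crate is slammed (faster than 0.5 m/s) (linear speed of crate above 0.5 m/s).
It fails at once if a cup is tipped over (angle between any of cup_a, cup_b's own z axis and vertical above 0.5 rad).
It fails at once if a bystander is moved more than 30 mm (distance of any of tape_roll, salt_shaker, glass_jar from where it was at the start of the episode above 0.03 m).
It also fails if it takes over 58 s, if anything falls off the work surface, if the arm or the gripper's body presses on something with over 40 N, if the wrist force passes 120 N, or if a joint passes its speed limit or range.

## Working session

There is one attempt and no reset: what is moved stays moved. The work goes in short steps, Python scripts to look and compute and a tool call to move; the robot and the scene stay as the last step left them, time stands still between calls to the robot, and variables do not carry over. Pictures are saved under pics/ and viewed, at most 10 in all, crops included, and the job is handed in when it is done.

Besides the shell and the picture viewer there is one more tool, called after "Emit:" as a command line: name --argument value ..., lists and objects as JSON in quotes. servo_tool: Moves the arm, as the interface text tells. Its arguments: {"type":"object","properties":{"series":{"type":"string"},"fingers":{"type":"number"},"grip_force":{"type":"number"}},"required":["series"]}

```bash
mkdir -p pics; cat > h.py <<'E'
from station import ctrl
import cv2, numpy as np
def ray(c,uv):
    p=cv2.undistortPoints(np.array([[uv]],float),c["K"],c["D"])[0,0]
    R=np.array(c["R"]);t=np.array(c["t"]);return -R.T@t, R.T@np.array([p[0],p[1],1])
def onz(c,uv,z):
    o,d=ray(c,uv);return o+d*(z-o[2])/d[2]
def proj(c,X):
    R=np.array(c["R"]);r,_=cv2.Rodrigues(R)
    return cv2.projectPoints(np.array(X,float).reshape(-1,1,3),r,np.array(c["t"],float),np.array(c["K"],float),np.array(c["D"],float))[0][:,0]
def cam(n):
    c=ctrl.camera(n)
    for k in "KDRt": c[k]=np.array(c[k],float)
    return c
E
python3 - <<'E'
from h import *
import pickle
a=cam("top");b=cam("side");pickle.dump((a,b),open("c0.pkl","wb"))
for n,c in(("top",a),("side",b)):
    cv2.imwrite(f"pics/{n}0.png",cv2.resize(c["pixels"][:,:,::-1],(800,600)))
    print(n,-c["R"].T@c["t"],c["R"][2])
print(ctrl.read_state())
E
```

```text
top [ 448.00060725   43.11936958 1122.17696354] [ 0.07188633 -0.03220058 -0.99689291]
side [-130.85438114 1106.20910275  876.25479093] [ 0.43374911 -0.73201802 -0.5253678 ]
{'clock': 0.1, 'joints': array([-1.17680912,  0.62922043,  0.03845753,  1.51826696, -0.02698808,
        0.99629704, -0.02001257]), 'qd': array([-0.00029928, -0.00222592, -0.00022721, -0.00243237, -0.00078236,
        0.00172257, -0.00065973]), 'joint_efforts': array([ 1.94104425e-03, -5.64540231e+01,  1.23000596e+00, -1.93976891e+01,
        1.11929473e-02,  5.39154091e-03,  1.06932029e-05]), 'tool_pos': array([288.30192918, 582.26941182, 403.90289136]), 'tool_rot': array([-1.74810741e-04,  2.27881829e-01,  9.73688437e-01, -8.18271559e-04]), 'ft_force': array([ 0.37791168, -0.04159104,  0.11483491]), 'ft_torque': array([-0.03693291,  0.0613893 , -0.01738009]), 'grasp_force': 0.0, 'finger_gap': 1.0061047726595924}
```

View pics/top0.png

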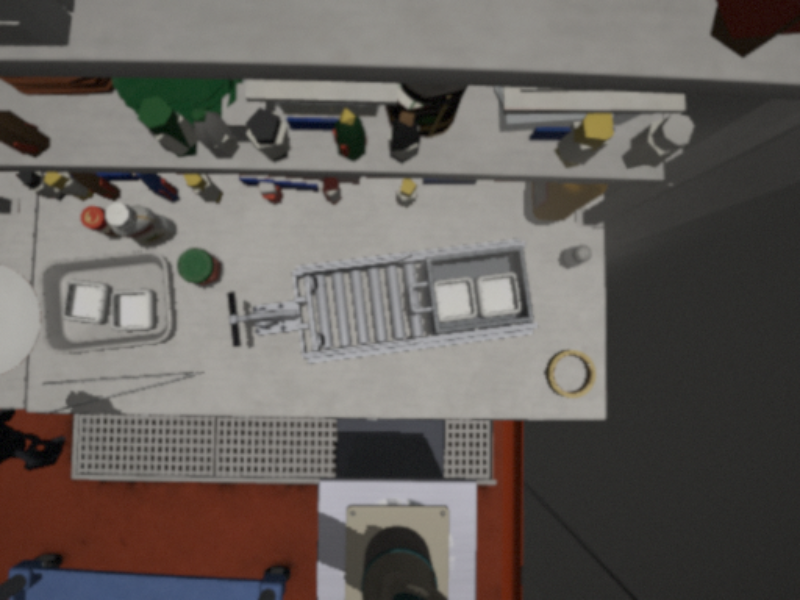

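View pics/side0.png

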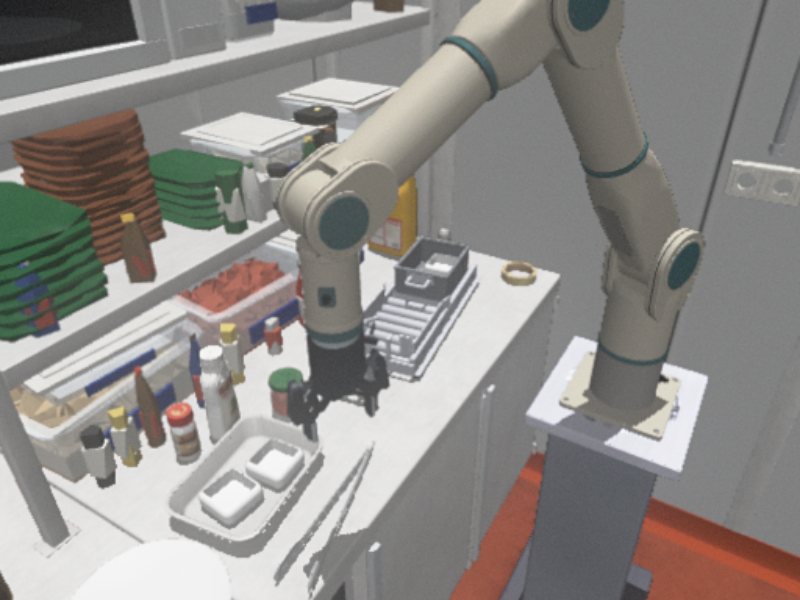

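The top view shows the run's bay end at left (300,315 of the 800x600 picture), the crate at the infeed end (480,295), the hook grip black bar at (235,318), the tape at (571,373), the shaker at (577,255) and the jar at (197,266). The side view shows the arm hovering at left. Next I'll crop in for precision.

```bash
python3 - <<'E'
from h import *
import pickle
a,b=pickle.load(open("c0.pkl","rb"))
im=a["pixels"][140:245,140:350,::-1]
cv2.imwrite("pics/crop0.png",cv2.resize(im,None,fx=3.8,fy=3.8,interpolation=cv2.INTER_CUBIC))
E
```

```text
(no output)
```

View pics/crop0.png

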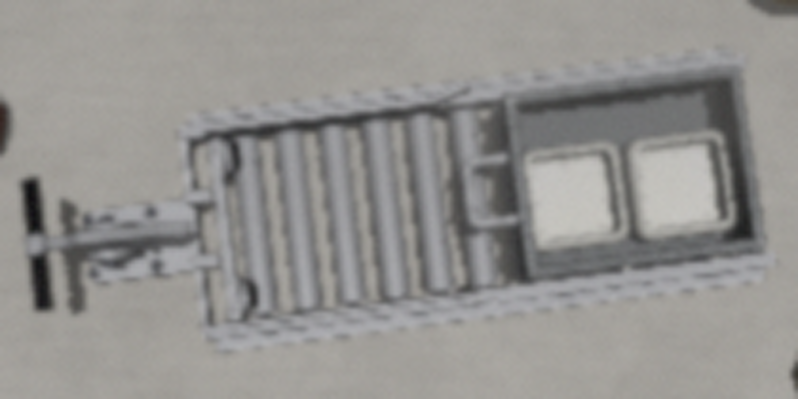

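```bash
python3 - <<'E'
from h import *
import pickle
a,b=pickle.load(open("c0.pkl","rb"))
f=lambda x,y,z: onz(a,((x+.5)/3.8-.5+140,(y+.5)/3.8-.5+140),z)[:2]
C=np.array([f(*p,121) for p in((508,100),(742,68),(765,248),(527,280))])
print("crate",C.round(),C.mean(0).round(1))
print("len",np.linalg.norm(C[0]-C[1]),np.linalg.norm(C[3]-C[2]),"wid",np.linalg.norm(C[0]-C[3]),np.linalg.norm(C[1]-C[2]))
d=(C[1]-C[0]+C[2]-C[3]);d/=np.linalg.norm(d);print("crate +y dir",d, np.degrees(np.arctan2(d[1],d[0])))
e=(f(474,155,101)+f(474,222,101))/2;print("eye",e,(e-C.mean(0))@d)
g=np.array([f(31,180,140),f(43,308,140)]);print("grip",g,g.mean(0),np.linalg.norm(g[1]-g[0]),(g.mean(0)-C.mean(0))@d)
# rails top z=58 outer corners
r=np.array([f(*p,58) for p in((742,55),(772,260))]);print("infeed",r,np.linalg.norm(r[1]-r[0]))
q=np.array([f(*p,58) for p in((183,125),(210,345))]);print("bay end",q,np.linalg.norm(q[1]-q[0]))
bf=np.array([f(*p,85) for p in((235,160),(250,297))]);print("buf",bf,(bf-C.mean(0))@d)
E
```

```text
crate [[ 584.  -44.]
 [ 612. -224.]
 [ 475. -241.]
 [ 448.  -60.]] [ 529.9 -142.4]
len 181.53163429115597 182.86199147039986 wid 136.71894760051094 138.450694232102
crate +y dir [ 0.15171479 -0.98842431] -81.27368593297008
eye [517.76282797 -20.76460292] -122.07295370151373
grip [[515.46035921 307.18902284]
 [422.07925078 295.09495794]] [468.76980499 301.14199039] 94.1610206814778 -447.6862232365688
infeed [[ 633.45651325 -240.52132457]
 [ 467.21139005 -264.78017908]] 168.00575290990017
bay end [[567.30316771 209.927119  ]
 [392.98748585 183.69405057]] 176.27856030359078
buf [[537.67918053 164.59116893]
 [431.73179604 150.29560933]] [-302.26150005 -304.20520624]
```

Sizes check out (crate rim 182x138, grip 94, eye 122 from the centre). First I'll rotate about -35°, so that tool x matches run x and tool y matches -run y, then travel behind the crate.

Emit:
servo_tool --series "0 0 0 -1;0 0 0 -1;0 0 0 -1;0 0 0 -1;0 0 0 -1;0 0 0 -0.85" --fingers 1 --grip_force 40

```text
clock: 0.7
tool_pos: [288.4, 582.3, 404.1]
tool_rot: [-0.0, -0.078, 0.997, -0.0]
ft_force: [-0.9, -0.4, 1.3]
finger_gap: 0.0
grasp_force: 0.0
```

Emit:
servo_tool --series "-6 -44 0 0;-6 -44 0 0;-6 -44 0 0;-6 -44 0 0;-6 -44 0 0;-6 -44 0 0;-6 -44 0 0;-6 -44 0 0;-6 -44 0 0;-6 -44 0 0"

```text
clock: 1.7
tool_pos: [414.8, 154.9, 404.6]
tool_rot: [-0.0, -0.076, 0.997, -0.0]
ft_force: [2.2, -0.0, 0.4]
finger_gap: -0.001
grasp_force: 0.0
```

Emit:
servo_tool --series "-6 -44 0 0;-6 -44 0 0;-6 -44 0 0;-6 -44 0 0;-6 -44 0 0;-6 -44 0 0;-6 -44 0 0;-6 -44 0 0;-6 -44 0 0;-6 -44 0 0"

```text
clock: 2.7
tool_pos: [541.1, -270.7, 404.3]
tool_rot: [-0.0, -0.076, 0.997, 0.0]
ft_force: [2.1, -0.0, 0.1]
finger_gap: 0.001
grasp_force: 0.0
```

```bash
python3 - <<'E'
from h import *
import pickle
b=cam("side");pickle.dump(b,open("c1.pkl","wb"))
# predicted location of grip
p=proj(b,[(468.8,301.1,140)])[0];print(p)
u,v=p.astype(int);u0=max(u-75,0);v0=max(v-85,0)
im=b["pixels"][v0:v0+150,u0:u0+200,::-1];print(u0,v0)
cv2.imwrite("pics/crop1.png",cv2.resize(im,None,fx=4,fy=4,interpolation=cv2.INTER_CUBIC))
s=ctrl.read_state();print(s["tool_pos"],s["tool_rot"])
E
```

```text
[225.7050198  220.76842638]
150 135
[ 541.37234646 -279.34536239  404.28502055] [ 7.60258431e-04 -7.21271064e-02  9.97387062e-01 -4.01894063e-03]
```

View pics/crop1.png

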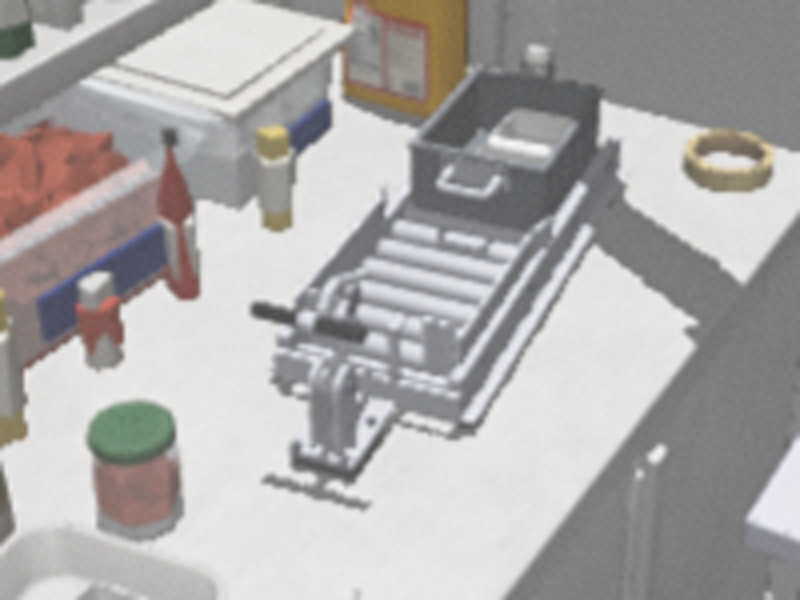

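The crop shows the hook's black grip from (255,308) to (368,330), the crate upright on the rollers, and the tape at (728,160). I'll triangulate the grip against the top view.

```bash
python3 - <<'E'
from h import *
import pickle
a,_=pickle.load(open("c0.pkl","rb"));b=pickle.load(open("c1.pkl","rb"))
g=lambda x,y:((x+.5)/3.8-.5+140,(y+.5)/3.8-.5+140)
def tri(u,v):
    o1,d1=ray(a,u);o2,d2=ray(b,v)
    s=np.linalg.lstsq(np.c_[d1,-d2],o2-o1,rcond=None)[0];p,q=o1+s[0]*d1,o2+s[1]*d2
    return (p+q)/2,np.linalg.norm(p-q)
s=lambda x,y:((x+.5)/4-.5+150,(y+.5)/4-.5+135)
G,e=tri(g(37,244),s(311,320));print("grip",G,e)
d=np.array([.1517,-.9884]);C=np.array([529.9,-142.4])
print("along",(G[:2]-C)@d,"lat",(G[:2]-C)@np.array([d[1],-d[0]]))
th=None
for h in np.arange(1.0,1.55,.05): print(h.round(2),(77+58*np.sin(h)+68*np.cos(h)).round(1),(58*np.cos(h)-68*np.sin(h)).round(1))
E
```

```text
grip [467.14585645 295.085701   160.37280255] 2.4539531894942805
along -441.93067044268565 lat -4.3403853557372845
1.0 162.5 -25.9
1.05 161.1 -30.1
1.1 159.5 -34.3
1.15 157.7 -38.4
1.2 155.7 -42.4
1.25 153.5 -46.2
1.3 151.1 -50.0
1.35 148.5 -53.6
1.4 145.7 -57.2
1.45 142.8 -60.5
1.5 139.7 -63.7
```

Emit:
servo_tool --series "-4 0 30 0;-5 0 35 0;0 0 35 0;0 0 30 0;0 0 6 0;0 8 0 0;0 8 0 0;0 5 0 0;0 5 0 0;0 5 0 0"

```text
clock: 3.75
tool_pos: [545.7, -236.9, 270.0]
tool_rot: [0.001, -0.076, 0.997, -0.001]
ft_force: [0.3, -1.4, 0.9]
finger_gap: -0.004
grasp_force: 0.6
```

Emit:
servo_tool --series "0 5 0 0;0 6 0 0;0 8 0 0;0 10 0 0;0 12 0 0;0 12 0 0;0 12 0 0;0 12 0 0;0 12 0 0;0 12 0 0"

```text
clock: 4.75
tool_pos: [529.6, -136.0, 268.6]
tool_rot: [-0.0, -0.076, 0.997, 0.0]
ft_force: [0.7, -0.8, -0.7]
finger_gap: 0.002
grasp_force: 0.7
```

Emit:
servo_tool --series "0 12 0 0;0 12 0 0;0 12 0 0;0 12 0 0;0 10 0 0;0 8 0 0;0 6 0 0;0 5 0 0;0 4 0 0;0 4 0 0"

```text
clock: 5.75
tool_pos: [516.8, -53.2, 268.7]
tool_rot: [-0.0, -0.076, 0.997, -0.0]
ft_force: [1.1, -0.9, 0.1]
finger_gap: 0.0
grasp_force: 0.6
```

Emit:
servo_tool --series "0 4 0 0;0 4 0 0;0 3 0 0;0 3 0 0"

```text
clock: 6.15
tool_pos: [514.7, -39.1, 268.7]
tool_rot: [0.0, -0.076, 0.997, -0.0]
ft_force: [1.0, -0.3, 0.5]
finger_gap: -0.001
grasp_force: 0.6
```

Emit:
servo_tool --series "0 2 0 0;0 2 0 0;0 2 0 0;0 2 0 0"

```text
clock: 6.55
tool_pos: [514.1, -36.9, 269.1]
tool_rot: [0.001, -0.074, 0.997, -0.004]
ft_force: [3.7, -20.1, -0.2]
finger_gap: 0.003
grasp_force: 9.7
```

Emit:
servo_tool --series "0 2 0 0;0 2 0 0;0 0 0 0"

```text
clock: 6.85
tool_pos: [513.8, -36.1, 269.5]
tool_rot: [0.002, -0.072, 0.997, -0.006]
ft_force: [2.6, -24.2, 2.0]
finger_gap: 0.002
grasp_force: 12.0
```

Emit:
servo_tool --series "0 -4 0 0;0 -3 0 0;0 -3 0 0;0 -4 0 0;0 -5 0 0;0 -10 0 0;0 0 -30 0;0 0 -40 0;0 -20 -40 0;0 -30 -30 0"

```text
clock: 7.85
tool_pos: [525.2, -104.6, 411.2]
tool_rot: [0.001, -0.078, 0.997, 0.0]
ft_force: [0.5, -1.7, 0.1]
finger_gap: 0.001
grasp_force: 0.0
```

```bash
python3 - <<'E'
from h import *
import pickle
a=cam("top");b=cam("side");pickle.dump((a,b),open("c2.pkl","wb"))
im=a["pixels"][140:245,140:350,::-1]
A=cv2.resize(im,None,fx=3.8,fy=3.8,interpolation=cv2.INTER_CUBIC)
cv2.imwrite("pics/crop2.png",A)
cv2.imwrite("pics/crop3.png",cv2.resize(b["pixels"][135:285,150:350,::-1],None,fx=4,fy=4,interpolation=cv2.INTER_CUBIC))
E
```

```text
(no output)
```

View pics/crop2.png

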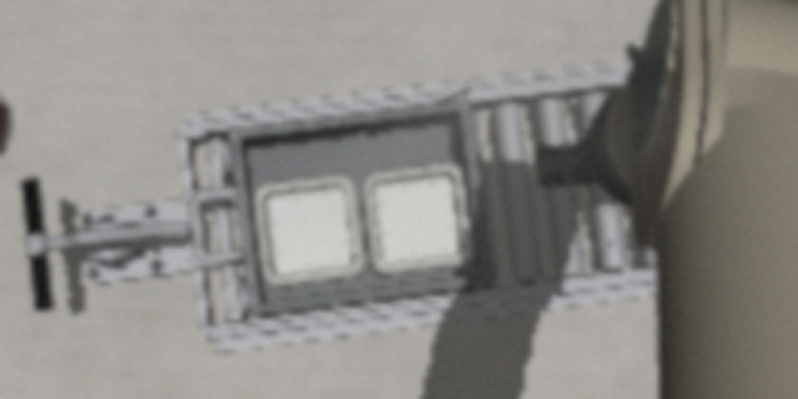

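View pics/crop3.png

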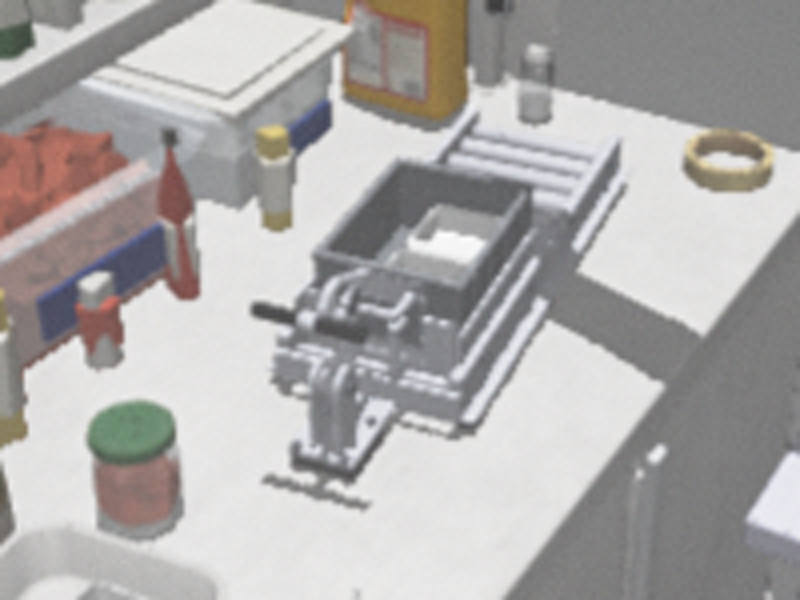

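Crate is home: rim corners (232,132),(467,98),(253,318). The eye crossbar is at about (203,190-262). Both cups are upright and the hook is still up. I'll fly to the grip with the fingers half open.

Emit:
servo_tool --series "2 40 0 0;2 40 0 0;2 40 0 0;2 40 0 0;2 40 0 0;3 40 0 0;3 40 0 0;3 40 0 0;3 40 0 0;3 35 0 0" --fingers 0.3

```text
clock: 8.95
tool_pos: [438.9, 283.1, 408.0]
tool_rot: [-0.001, -0.077, 0.997, 0.0]
ft_force: [0.5, -0.8, -0.1]
finger_gap: 0.698
grasp_force: 0.0
```

```bash
python3 - <<'E'
from h import *
import pickle
a,b=pickle.load(open("c2.pkl","rb"))
f=lambda x,y,z: onz(a,((x+.5)/3.8-.5+140,(y+.5)/3.8-.5+140),z)[:2]
d=np.array([.1517,-.9884]);C=np.array([529.9,-142.4]);l=np.array([d[1],-d[0]])
for n,p in dict(c1=(232,132,121),c2=(467,98,121),c3=(253,318,121),eye=(203,226,101)).items():
    X=f(*p);print(n,X,(X-C)@d,(X-C)@l)
c=cam("wrist");s=ctrl.read_state();print(s["tool_pos"],s["tool_rot"],s["finger_gap"])
pickle.dump(c,open("w.pkl","wb"));cv2.imwrite("pics/w.png",c["pixels"][:,:,::-1])
print(-c["R"].T@c["t"],c["R"][2])
print(proj(c,[(467.9,297,158),(440,293,158)]))
E
```

```text
c1 [555.64437171 163.18558102] -298.13536709205636 -71.80306964139741
c2 [584.8999531  -13.28452785] -119.27423979242478 -73.94877076873534
c3 [416.74218143 143.96654339] -300.2107325663625 68.40338324677967
eye [485.35141454 185.73060575] -331.0823111361721 -5.745591023551588
[436.80045558 289.34542196 408.09296537] [-8.67583480e-04 -8.08335060e-02  9.96723080e-01  2.87994685e-03] 0.6960739672599571
[364.70612511 270.50954782 377.15673167] [ 0.28971799  0.04562874 -0.9560238 ]
[[267.41106993 241.91550267]
 [268.34420073 206.30859922]]
```

View pics/w.png

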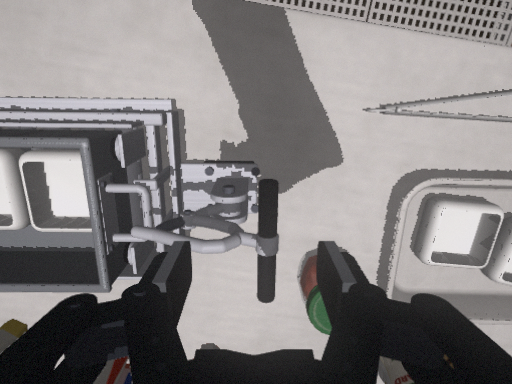

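The wrist view shows the grip rod from (267,182) to (267,300). Its centre is at the predicted (267,242), with the near half clear. I'll descend and pinch.

Emit:
servo_tool --series "-2 3 25 0;-2 0 25 0;0 0 20 0;0 0 15 0;0 0 10 0;0 0 0 0"

```text
clock: 9.6
tool_pos: [443.0, 284.2, 312.2]
tool_rot: [-0.002, -0.076, 0.997, -0.001]
ft_force: [0.5, -1.2, 0.2]
finger_gap: 0.702
grasp_force: 0.0
```

Emit:
servo_tool --series "0 0 0 0;0 0 0 0;0 0 0 0;0 0 0 0;0 0 0 0;0 0 0 0" --fingers 1 --grip_force 30

```text
clock: 10.2
tool_pos: [443.9, 285.8, 314.9]
tool_rot: [0.001, -0.077, 0.997, 0.001]
ft_force: [-1.5, 3.7, 6.7]
finger_gap: 0.154
grasp_force: 29.3
```

Emit:
servo_tool --series "0 -6 -2 0;0 -6 -1.8 0;0 -5.5 -1.2 0;0 -5 -0.7 0;0 -5 -0.5 0;0 -5.5 -0.2 0"

```text
clock: 10.8
tool_pos: [448.7, 253.1, 321.0]
tool_rot: [0.001, -0.077, 0.997, 0.002]
ft_force: [-1.4, 6.8, 5.7]
finger_gap: 0.15
grasp_force: 29.3
```

Emit:
servo_tool --series "0 -5 0.2 0;0 -5 0.5 0;0 -5.5 0.7 0;0 -5 1 0;0 -5 1.3 0;0 -5 1.7 0"

```text
clock: 11.4
tool_pos: [452.8, 224.9, 316.0]
tool_rot: [0.001, -0.078, 0.997, 0.003]
ft_force: [-3.7, 9.0, 11.8]
finger_gap: 0.146
grasp_force: 30.4
```

Emit:
servo_tool --series "0 -5 2 0;0 -4.5 2.2 0;0 -4.5 2.5 0;0 -4.5 2.8 0;0 -4.5 3.1 0;0 -4.3 3.5 0"

```text
clock: 12.0
tool_pos: [456.8, 200.4, 302.0]
tool_rot: [0.002, -0.078, 0.997, 0.005]
ft_force: [-16.9, 20.2, 51.9]
finger_gap: 0.152
grasp_force: 35.5
```

```bash
python3 - <<'E'
from h import *
s=ctrl.read_state();print(s["tool_pos"],s["ft_force"],s["finger_gap"])
for n in("top","side"):
    c=cam(n);im=c["pixels"];im=im[140:245,140:350] if n=="top" else im[150:270,190:350]
    cv2.imwrite(f"pics/{n}3.png",cv2.resize(im[:,:,::-1],None,fx=3.8 if n=="top" else 5,fy=3.8 if n=="top" else 5,interpolation=cv2.INTER_CUBIC))
E
```

```text
[456.75307618 200.43855639 301.97243432] [-16.9390427   20.17481436  51.89712716] 0.15206590990915742
```

View pics/side3.png

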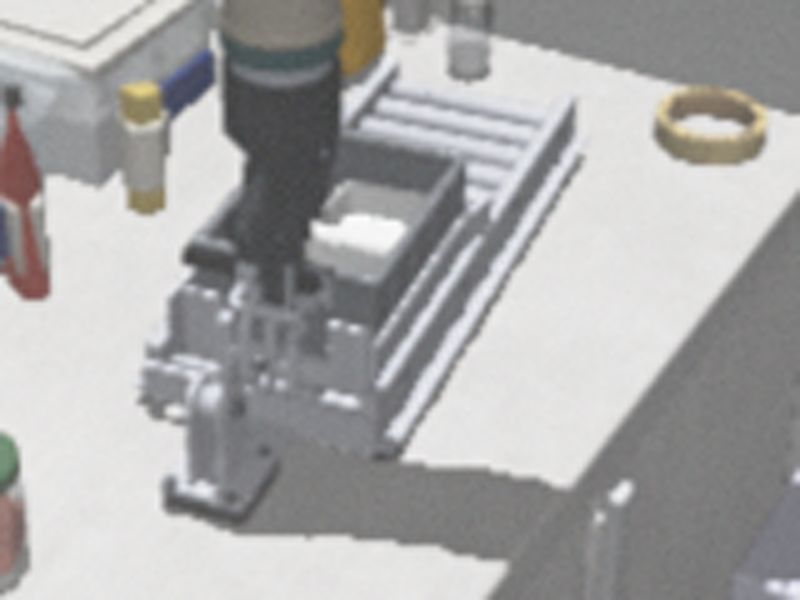

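The hook looks fully down (grasp height 147 mm, with contact force rising at the stop). I'll relieve the load, open and rise.

Emit:
servo_tool --series "0 0 -2 0;0 0 -1 0;0 0 0 0"

```text
clock: 12.4
tool_pos: [456.7, 200.7, 302.5]
tool_rot: [0.002, -0.079, 0.997, 0.005]
ft_force: [-3.8, 18.5, 4.0]
finger_gap: 0.152
grasp_force: 31.0
```

Emit:
servo_tool --series "0 0 0 0;0 0 0 0;0 0 0 0;0 0 0 0" --fingers 0.55

```text
clock: 12.8
tool_pos: [457.4, 193.7, 301.3]
tool_rot: [-0.001, -0.076, 0.997, -0.001]
ft_force: [0.1, -0.2, -0.1]
finger_gap: 0.45
grasp_force: 0.0
```

Emit:
servo_tool --series "0 0 -15 0;0 0 -25 0;0 0 -40 0;20 0 -40 0;40 0 -10 0;40 0 0 0;0 40 0 0;0 45 0 0;0 45 0 0;0 45 0 0"

```text
clock: 13.8
tool_pos: [331.8, 353.5, 431.7]
tool_rot: [0.0, -0.076, 0.997, -0.0]
ft_force: [1.2, 0.4, -0.6]
finger_gap: 0.452
grasp_force: 0.0
```

```bash
python3 - <<'E'
from h import *
import pickle
s=ctrl.read_state();print(s["tool_pos"],s["ft_force"],s["finger_gap"])
a=cam("top");b=cam("side");pickle.dump((a,b),open("c3.pkl","wb"))
A=cv2.resize(a["pixels"][150:240,180:300,::-1],(600,450),interpolation=cv2.INTER_CUBIC)
cv2.imwrite("pics/top4.png",A)
cv2.imwrite("pics/side4.png",cv2.resize(b["pixels"][150:270,190:350,::-1],(800,600),interpolation=cv2.INTER_CUBIC))
E
```

```text
[331.76913225 353.47661993 431.65576205] [ 1.15732215  0.40618216 -0.59699821] 0.4515760041981715
```

View pics/side4.png

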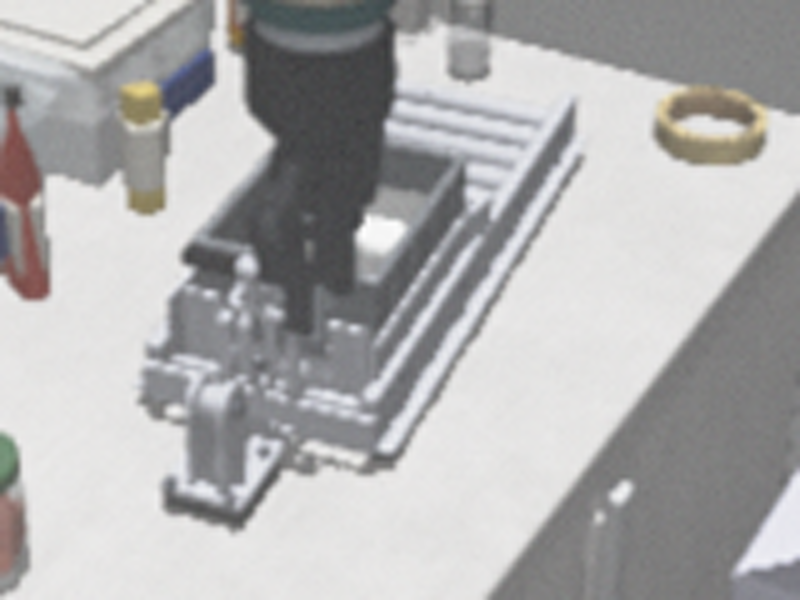

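View pics/top4.png

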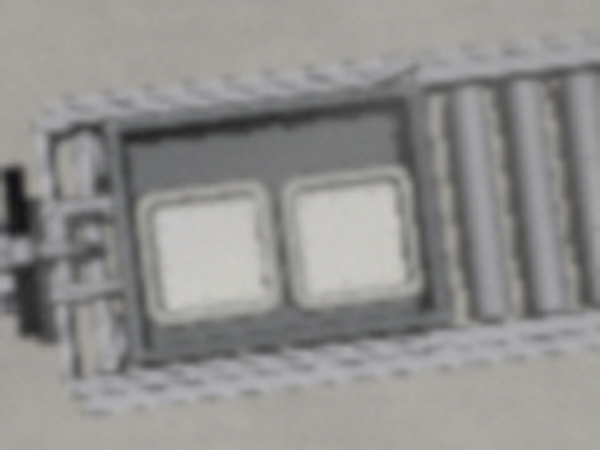

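The side view shows the grip's far half from (187,250) to the stem at (246,265), where it was when pressed. The top view shows the crate home, cups upright and the rod at (15,200) at the left edge. Next I'll compute the hook angle from these.

```bash
python3 - <<'E'
from h import *
import pickle
a,b=pickle.load(open("c3.pkl","rb"))
d=np.array([.1517,-.9884]);C=np.array([529.9,-142.4]);l=np.array([d[1],-d[0]])
# stem end on side view, top view black pixels near the rod
img=a["pixels"][170:235,160:200].max(axis=2)
m=(img<60).astype(np.uint8)
n,L,st,ce=cv2.connectedComponentsWithStats(m)
for i in range(1,n):
    if st[i][4]>15:
        u=ce[i]+(160,170);X=onz(a,u,145)[:2];print(st[i],u,X,(X-C)@d,(X-C)@l)
# predicted projection of grip centre for several hook angles
for h in (0,.1,.2,.3,.5,.65):
    y=-403+58*np.cos(h)-68*np.sin(h);z=77+58*np.sin(h)+68*np.cos(h)
    P=C+d*y+l*-4; E=[np.r_[P-l*k,z] for k in(-48,0,48)]
    pa=proj(a,E);pb=(proj(b,E)+.5-(190,150))*5
    print(h,pa.round(1).tolist(),pb.round().tolist())
E
```

```text
[21 14  5 13 47] [183.         190.55319149] [506.99375047 208.07204411] -349.88144644752356 -30.526072054420464
[23 33  5 14 45] [185.35555556 209.28888889] [455.20184866 200.04879861] -349.8081021066493 21.882170037788303
0 [[188.1, 217.0], [185.9, 199.8], [183.8, 182.7]] [[321.0, 280.0], [254.0, 265.0], [188.0, 250.0]]
0.1 [[185.2, 217.4], [183.1, 200.1], [180.9, 182.9]] [[317.0, 279.0], [249.0, 264.0], [183.0, 248.0]]
0.2 [[182.2, 217.8], [180.0, 200.4], [177.9, 183.1]] [[312.0, 279.0], [244.0, 264.0], [177.0, 248.0]]
0.3 [[179.0, 218.2], [176.8, 200.7], [174.7, 183.3]] [[307.0, 281.0], [239.0, 265.0], [172.0, 249.0]]
0.5 [[172.4, 219.1], [170.2, 201.5], [168.1, 184.0]] [[296.0, 288.0], [227.0, 272.0], [159.0, 256.0]]
0.65 [[167.4, 219.7], [165.2, 202.1], [163.1, 184.6]] [[288.0, 296.0], [218.0, 280.0], [150.0, 264.0]]
```

```bash
python3 -c "
from station import ctrl
print(ctrl.job_done())"
```

```text
the job is handed in; nothing more can be done
None
```

I rolled the crate home against the buffers and pressed the hook down to about 0.05–0.1 rad, then released it and handed the job in at about 14 s. I never saw the gate itself, so it being shut over the eye is inferred from that hook angle, and the hand-in returned no verdict.

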